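# Spring check of a cooker's heater plate with the press tool

## Robot

A 6-joint arm with a two-finger parallel gripper is mounted at the origin on the work surface. World frame = base frame: x ahead of the robot, y to its left, z up, the work surface at z = 0. Lengths are in m, angles in rad, forces in N, time in s.
With the tool pointing down it reaches from about 0.15 to 0.775 m from the base axis. Payload 6.1 kg.
Tool frame: the origin (TCP) lies at the very end of the fingers, on their centre line; the grasp point (between the pads) lies 19 mm behind it; x points along the fingers, y is the direction in which the jaws open and shut, and the axes are right-handed (so a half turn about x gives the same grasp; the last joint's range is limited). The gripper opens to 85 mm and grips with 20 to 120 N. Pads are 22 mm wide; open, the fingers measure 114 mm over their backs; the gripper's body (76 mm by 85 mm) begins 54 mm behind the grasp point. The pads swing forward as they close: fully open they stand 13 mm farther back than shut.
Start: joints at [1.285, 0.126, -0.04, 1.405, 0, 1.571], TCP at [0.148, 0.504, 0.231] pointing down, gripper open.
Joint ranges: [-2.72, 2.72], [-0.95, 1.95], [-1.27, 1.35], [-1.78, 2.02], [-1.46, 1.47], [-3.14, 3.14]. Speed limits (rad/s): [2.39, 2.39, 3.01, 3.14, 3.14, 3.14].

## Interface

Orientations are given as a unit quaternion [w, x, y, z].
In Python, from workcell import bot gives the robot as it stands. The module is installed in compiled form; this text tells all that it offers.
- The arm moves only by the tool jog_arm, never from a script. Its argument "increments" is a list that holds one entry, the list of rows, each a list of 5 numbers: the shift along the tool's x, y, z in m, then the turn about the tool's x in degrees, then the closure, from 0 (fully open) to 1 (shut). In form: [[[tx, ty, tz, spin, grip], ...]]. A call has 1 to 20 rows; each row shifts and turns the commanded pose from where the row before left it, along the tool's axes as they then stand; what a row does not reach is not made up. A row lasts 1/8 s, in which the tool goes at most 62.5 mm and 10.7 degrees, less where a joint would pass 70% of its speed; a pose out of reach is approached as far as the arm can. A call with a gripper value outside its range is refused whole. The fingers move at their own pace and stop on an object; "squeeze" is the grip in N (left out, the last holds). Time passes only in rows, so rows that do not move let the fingers close. It gives the time, the measured TCP pose, the force and the opening at its end, in the units of the state.
- bot.sense(): the state, without advancing time (a new reading comes with each control period).
- bot.capture(name): name is "side" or "top"; returns a dict with "color" (400x640x3 uint8, red, green, blue), "range_z" (400x640 float32, m along the optical axis (not along the pixel's ray), 0 where there is no reading), "intrinsics" (3x3 intrinsics, pixels), "k1" (the pictures are not rectified: a ray, as slopes to the right and down, at radius r is drawn at 1 + k1 r^2 times it, then the intrinsics apply), "extrinsics" (4x4, takes a point from camera to world coordinates). Camera axes: x right, y down, z forward; pixel columns grow to the right and rows downward; lengths in m; the calibration is good to about 2 mm. A picture is of the moment at which its call begins.
- bot.sign_off(): hands the job in, once; it reports no verdict.
The state is a dict: "time": time; "q": joint angles; "joint_velocities": joint speeds; "effort": joint torques, N m; "tcp_pos": TCP position; "orientation": TCP orientation; "wrist_force": force on the tool from outside, world axes, zero at the start; "moment": the same for the moment, N m; "opening": finger opening in m.
Only numpy, scipy, OpenCV 4.12 (cv2) and the standard library are available. Lean on these libraries where they do the work, as an engineer would, in place of code of your own. Each camera call takes 0.05 s, during which the arm holds its last target. There are 200 camera calls.

## Task

Check the sprung heater plate in the red cooker base: take the press tool from its black mat, set it on the plate and turn it until the three ribs under its foot drop into the plate's three grooves. With the foot then flat on the plate, press the plate squarely down, level and without ramming it, until it is fully home on its stop, and keep it there for about a second. Then lift the tool off and stand it upright on the middle of its mat again, leaving the other things on the bench where they are.

Things in the scene. Friction and masses are not known exactly. Their poses are not given: they have to be found in the camera images.
- press_tool: Loose press tool, 105 mm tall, 0.3 to 0.5 kg, standing upright on the mat. Origin on its axis at the undersides of its ribs (its lowest points), z up. Upward: three ribs, z 0 to 6 mm; flat steel foot, diameter 100, z 6 to 18; neck, diameter 24, to z 36; square wooden handle 34 x 34 mm, faces square to the tool's x and y, z 35 to 105.
- tool_grip (a point): Point on the tool's axis in its handle, 80 mm above the tool's origin, same axes: a good place for the grasp (34 mm across two faces; grip firmly, 60 N or more).
- tool_foot (a point): Centre of the foot's flat underside, 6 mm above the tool's origin, same axes. From it hang three radial ribs at 120 degrees, the first along +x, each from 14 to 46 mm off the axis, 6 mm high, 12 mm wide at the foot and 8 mm at the lower edge.
- mat: Black rubber mat, 160 x 160 x 4 mm, fixed flat on the bench. Origin: centre of its underside, on the bench; its top is at z 4 mm. The press tool starts near its centre and goes back there.
- cooker: Round red cooker base, diameter 230 mm, rim 90 mm high, open on top (well diameter 214), fixed to the bench. Origin: centre of its underside. A black control panel stands out on its -x side to 140 mm, two short black handles at +y and -y to 137 mm, z 63 to 77 mm.
- plate: Carrier of the sprung heater plate, a metal disc of diameter 120 mm in the cooker's middle. Origin: centre of the disc's flat top, 60 mm above the bench when up; z up. The top has three radial grooves at 120 degrees, 16 mm wide, 8 deep, centre to edge. Hidden: the grooved disc is turned against this frame, first groove within 29 degrees either side of +x. It tips on soft springs (1.5 N m/rad).
- plate_middle (a point): Same point as the plate's origin. Ribs standing between the grooves hold the tool's origin at this height; pressed lightly (4 to 6 N) and turned, the tool drops 6 mm and the push falls away when the ribs meet the grooves, and then the foot bears flat on the plate. The disc itself is stiff to turn (0.8 N m).
- lift (a joint): How far the heater plate is pressed down, in m: 0 up, 0.014 on its hard stop. It starts to move at about 4 N of downward push and reaches the stop at about 13 N. Push of 60 N would damage it.
- pot: Bystander: aluminium inner pot, about 160 mm across, with two handles, 80 mm high, loose. Origin: centre of its underside.
- lid: Bystander: white round lid, diameter 180 mm, with a knob, 56 mm high, loose. Origin: centre of its underside.
- screwdriver: Bystander: screwdriver lying on the bench. Its x runs along it, handle to -x.
- carton: Bystander: small cardboard carton, 90 x 130 x 70 mm, loose. Origin: centre of its underside.
Things that resemble listed ones, but are neither listed nor needed, are in the scene too. Of the things shaped like the press_tool, the bare steel one is meant.

How it is judged:
By the outcome, as a careful person would: the job done as asked, in the order asked, and still so for the second after the job is handed in, with the robot touching nothing.
It also fails if it takes over 58 s, if anything falls off the work surface, if the arm or the gripper's body presses on something with over 40 N, if the wrist force passes 120 N, or if a joint passes its speed limit or range.

## Working session

There is one attempt and no reset: what is moved stays moved. The work goes in short steps, Python scripts to look and compute and a tool call to move; the robot and the scene stay as the last step left them, time stands still between calls to the robot, and variables do not carry over. Pictures are saved under pics/ and viewed, about 8 in all and at most 12, crops included, and the job is handed in when it is done.

Besides the shell and the picture viewer there is one more tool, called by a JSON object that holds its "method" and its "body". jog_arm: Moves the arm, as the interface text tells. Its arguments: {"type":"object","properties":{"increments":{"type":"array","items":{"type":"array","items":{"type":"array","items":{"type":"number"}}}},"squeeze":{"type":"number"}},"required":["increments"]}

```bash
mkdir -p pics; cat > h.py <<'E'
import numpy as np, cv2
from workcell import bot
def cloud(c):
    K=c["intrinsics"];k=c["k1"];z=c["range_z"];v,u=np.mgrid[0:400,0:640]
    d=np.array([k,0,0,0],float)
    p=cv2.undistortPoints(np.stack([u,v],-1).reshape(-1,1,2).astype(np.float64),K,d).reshape(400,640,2)
    P=np.dstack([p[...,0]*z,p[...,1]*z,z,np.ones_like(z)])@c["extrinsics"].T
    P=P[...,:3].copy();P[z==0]=np.nan
    return P
def project(c,X):
    T=np.linalg.inv(c["extrinsics"]);X=np.atleast_2d(X)@T[:3,:3].T+T[:3,3]
    return cv2.projectPoints(X,np.zeros(3),np.zeros(3),c["intrinsics"],np.array([c["k1"],0,0,0],float))[0].reshape(-1,2)
def save(img,n): cv2.imwrite(f"pics/{n}.png",img[...,::-1])
E
python3 - <<'E'
from h import *
s=bot.sense();print(s)
t=bot.capture("top");d=bot.capture("side")
np.savez("c0",top=cloud(t),side=cloud(d),tc=t["color"],sc=d["color"])
save(t["color"],"top0");save(d["color"],"side0")
print(t["extrinsics"],d["extrinsics"],t["k1"],t["intrinsics"])
E
```

```text
{'time': 0.0, 'q': array([ 1.28497836e+00,  1.26395999e-01, -4.06185272e-02,  1.40537239e+00,
        2.93523703e-05,  1.57082398e+00]), 'joint_velocities': array([-3.62115058e-04,  4.35429905e-04,  1.35583723e-05, -8.75232409e-04,
        1.48945713e-04, -1.25500599e-03]), 'effort': array([-9.26748835e-04, -4.35915148e+01,  3.52922165e+01,  1.74910272e-02,
       -1.13922629e-04, -1.11579106e-05]), 'tcp_pos': array([0.14789886, 0.50332094, 0.23051524]), 'orientation': array([ 0.69980648,  0.1001628 ,  0.69998719, -0.1012731 ]), 'wrist_force': array([-0.39294478, -0.56016605, -0.61430893]), 'moment': array([ 0.053539  , -0.04846944, -0.0098965 ]), 'opening': 0.08531138396820812}
[[ 0.02674525 -0.98984899  0.13958391  0.33503289]
 [-0.99945382 -0.0291895  -0.01549284  0.0059069 ]
 [ 0.01940996 -0.13909331 -0.99008904  1.48346746]
 [ 0.          0.          0.          1.        ]] [[ 7.97850739e-01 -4.55969505e-01  3.94367860e-01 -4.56912367e-04]
 [-6.02809703e-01 -5.95386542e-01  5.31164125e-01 -7.47773031e-01]
 [-7.39332645e-03 -6.61518462e-01 -7.49892434e-01  1.15472285e+00]
 [ 0.00000000e+00  0.00000000e+00  0.00000000e+00  1.00000000e+00]] -0.030165368556262215 [[435.06344792   0.         321.44403455]
 [  0.         435.06344792 202.43984494]
 [  0.           0.           1.        ]]
```

View pics/top0.png

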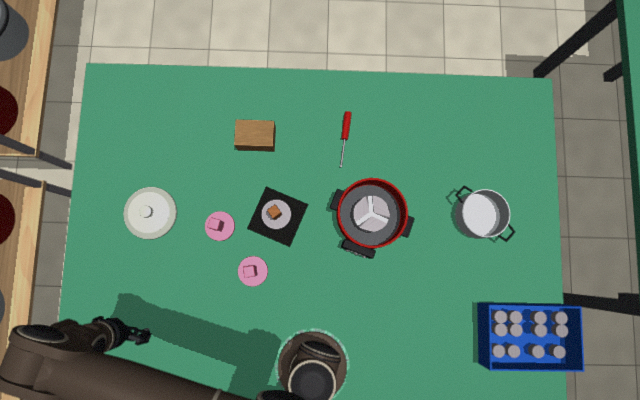

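View pics/side0.png

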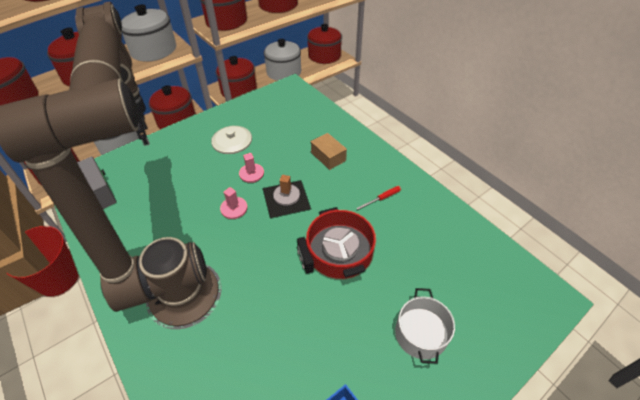

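The top view shows three tool-shaped things: steel foot with wooden handle on the black mat (277,213), and pink ones at (219,226) and (252,271). The bare steel one on the mat is the press_tool. The cooker is at (372,213), the lid, carton, screwdriver and pot are clear of them. Next come the measurements and an enlarged crop.

```bash
python3 - <<'E'
from h import *
D=np.load("c0.npz");C=D["tc"];P=D["top"];S=D["side"]
a=cv2.resize(C[175:255,240:320],(400,400),interpolation=cv2.INTER_CUBIC)
b=cv2.resize(C[173:253,332:412],(400,400),interpolation=cv2.INTER_CUBIC)
save(np.hstack([a,b]),"crop0")
def fitc(p):
    A=np.c_[2*p[:,:2],np.ones(len(p))];x=np.linalg.lstsq(A,(p[:,:2]**2).sum(1),rcond=None)[0];return x[:2],np.sqrt(x[2]+x[:2]@x[:2])
for nm,P,C in(("top",P,C),("side",S,D["sc"])):
    c=C.astype(int)
    X=P[...,0];Y=P[...,1];Z=P[...,2]
    box=(X>.2)&(X<.5)
    black=(c.max(-1)<45)&(Z<.02)&(Y>0)&(Y<.3)&(X>.2)&(X<.6)
    n,l,st,ce=cv2.connectedComponentsWithStats(black.astype(np.uint8));i=1+st[1:,4].argmax();m=P[l==i]
    hull=cv2.convexHull(m[:,:2].astype(np.float32));r=cv2.minAreaRect(hull)
    print(nm,"mat",r,"z",np.median(m[:,2]))
    mc=np.array(r[0]);R=np.hypot(X-mc[0],Y-mc[1])
    h=P[(R<.06)&(Z>.095)&(Z<.13)];hr=cv2.minAreaRect(h[:,:2].astype(np.float32));print(" handle",hr,"n",len(h),np.median(h[:,2]),h[:,:2].mean(0))
    f=P[(R<.075)&(Z>.015)&(Z<.03)];print(" foot",cv2.minEnclosingCircle(f[:,:2].astype(np.float32)),np.median(f[:,2]))
    red=(c[...,0]>1.8*c[...,1])&(c[...,0]>70)&(Z>.08)&(Z<.1)&(Y<0)&(Y>-.3)&(X>.2)&(X<.6)
    p=P[red];print(" rim",fitc(p),len(p),np.median(p[:,2]))
    cc=fitc(p)[0];R=np.hypot(X-cc[0],Y-cc[1])
    pl=P[(R<.075)&(Z>.054)&(Z<.068)];print(" plate",cv2.minEnclosingCircle(pl[:,:2].astype(np.float32)),np.median(pl[:,2]))
    bl=P[(c.max(-1)<60)&(R>.118)&(R<.16)&(Z>.02)&(Z<.1)];an=np.degrees(np.arctan2(bl[:,1]-cc[1],bl[:,0]-cc[0]))
    print(" angles",np.histogram(an,36,(-180,180))[0])
E
```

```text
top mat ((0.4930839538574219, 0.13198427855968475), (0.15491940081119537, 0.1552405059337616), 68.78058624267578) z 0.004705162587230305
 handle ((0.49739158153533936, 0.1357538253068924), (0.0344926081597805, 0.03338869661092758), 35.66188430786133) n 117 0.10812494543590545 [0.4964945  0.13516499]
 foot ((0.4977226257324219, 0.13609963655471802), 0.05022966489195824) 0.02275464453344389
 rim (array([ 0.50430121, -0.18116913]), np.float64(0.11005821111485795)) 453 0.08987079443411061
 plate ((0.5047229528427124, -0.18192626535892487), 0.06027071177959442) 0.06013595436641728
 angles [22  0  0  0  0 18 36 32 22  0  0  0  0  0  0  0  0  0  0  0  0  0  0 19
 41 39 30  0  0  0  0 29 61 47 45 56]
side mat ((0.49097055196762085, 0.13142332434654236), (0.15055562555789948, 0.14836999773979187), 68.46700286865234) z 0.0024298826576667487
 handle ((0.49711093306541443, 0.13467226922512054), (0.037637822329998016, 0.036257196217775345), 33.807071685791016) n 80 0.10675184279428085 [0.49522429 0.13217027]
 foot ((0.49621400237083435, 0.1326802670955658), 0.051460202783346176) 0.020782622200295364
 rim (array([ 0.50313329, -0.18362611]), np.float64(0.11042376944147618)) 490 0.0877126844763636
 plate ((0.5058329105377197, -0.1828366070985794), 0.06242426857352257) 0.05912801620240993
 angles [90  0  0  0  0 23 43 43 22  0  0  0  0  0  0  0  0  0  0  0  0  0  0  2
  2  5  3  0  0  0  0  6 42 36 35 58]
```

View pics/crop0.png

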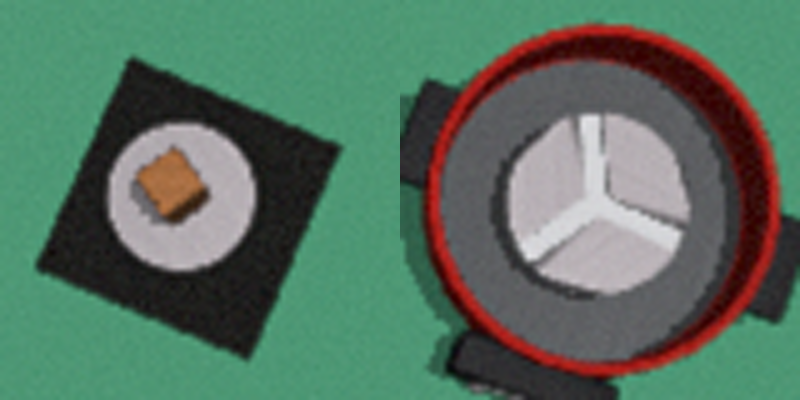

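The crop confirms it: the press tool on the mat (277,213) has a bare grey steel foot and a wooden handle. The plate shows three light grooves, one pointing about up (+x) and the others lower-left and lower-right. The panel is at the lower left, so cooker +x is at about -22°. Now I need the groove phase and the first move.

```bash
python3 - <<'E'
from h import *
from scipy.spatial.transform import Rotation as Ro
D=np.load("c0.npz");c0=np.array([.5045,-.1818])
for nm,C,P in(("top",D["tc"],D["top"]),("side",D["sc"],D["side"])):
    c=c0 if nm=="top" else np.array([.5055,-.183])
    V=C.astype(float).mean(-1);R=np.hypot(P[...,0]-c[0],P[...,1]-c[1]);A=np.degrees(np.arctan2(P[...,1]-c[1],P[...,0]-c[0]))
    m=(R>.022)&(R<.052)&(P[...,2]>.045)&(P[...,2]<.075)
    a=A[m]%120;v=V[m];print(nm,m.sum(),[(i*10,round(np.median(v[(a>=i*10)&(a<i*10+10)]),0)) for i in range(12)])
    w=np.clip(v-np.percentile(v,65),0,None);print("phase",np.degrees(np.angle((w*np.exp(3j*np.radians(A[m]))).sum()))/3)
s=bot.sense();q=s["orientation"];R=Ro.from_quat(q[[1,2,3,0]]).as_matrix();print(R.round(3))
yaw=np.degrees(np.arctan2(R[1,1],R[0,1]));print("yaw y",yaw)
t=np.array([.497,.1355]);d=t-s["tcp_pos"][:2];print("shift tool y,z to tool",R[:2,1]@d,R[:2,2]@d)
print("q1 deg",np.degrees(s["q"][0]))
E
```

```text
top 633 [(0, np.float64(213.0)), (10, np.float64(199.0)), (20, np.float64(169.0)), (30, np.float64(179.0)), (40, np.float64(180.0)), (50, np.float64(181.0)), (60, np.float64(179.0)), (70, np.float64(180.0)), (80, np.float64(180.0)), (90, np.float64(180.0)), (100, np.float64(181.0)), (110, np.float64(192.0))]
phase 4.990918897664405
side 518 [(0, np.float64(229.0)), (10, np.float64(193.0)), (20, np.float64(172.0)), (30, np.float64(177.0)), (40, np.float64(177.0)), (50, np.float64(178.0)), (60, np.float64(178.0)), (70, np.float64(178.0)), (80, np.float64(178.0)), (90, np.float64(178.0)), (100, np.float64(178.0)), (110, np.float64(203.0))]
phase 4.676671362417253
[[-0.     0.282  0.959]
 [-0.001  0.959 -0.282]
 [-1.    -0.001 -0.   ]]
yaw y 73.6249199739178
shift tool y,z to tool -0.2544986415315188 0.4386494868966896
q1 deg 73.62539751196428
```

{"method": "jog_arm", "body": {"increments": [[[0,-0.0212,0.03655,0,0],[0,-0.0212,0.03655,0,0],[0,-0.0212,0.03655,0,0],[0,-0.0212,0.03655,0,0],[0,-0.0212,0.03655,0,0],[0,-0.0212,0.03655,0,0],[0,-0.0212,0.03655,0,0],[0,-0.0212,0.03655,0,0],[0,-0.0212,0.03655,0,0],[0,-0.0212,0.03655,0,0],[0,-0.0212,0.03655,0,0],[0,-0.0212,0.03655,0,0],[0,0,0,9.5,0],[0,0,0,9.5,0],[0,0,0,9.5,0],[0,0,0,9.5,0],[0,0,0,0,0]]], "squeeze": 90}}

```text
time: 2.22
tcp_pos: [0.4969, 0.1359, 0.2309]
orientation: [0.629, 0.322, 0.629, -0.323]
wrist_force: [0.7, 0.5, 0.3]
opening: 0.0854
```

```bash
cat >> h.py <<'E'
from scipy.spatial.transform import Rotation as Ro
def st(t=None):
    s=bot.sense();q=s["orientation"];R=Ro.from_quat(q[[1,2,3,0]]).as_matrix()
    print("t",round(s["time"],2),"tcp",s["tcp_pos"].round(4),"yaw",np.degrees(np.arctan2(R[1,1],R[0,1])).round(2),"tilt",R[2].round(4),"q",s["q"].round(3),"F",s["wrist_force"].round(2),"M",s["moment"].round(2),"open",round(s["opening"],4))
    if t is not None:
        d=np.array(t)-s["tcp_pos"][:len(t)];print("shift tool axes",(R[:len(t)].T@d).round(4))
E
python3 -c "
from h import *
st([.497,.1355])"
```

```text
t 2.23 tcp [0.4969 0.1359 0.2309] yaw 35.73 tilt [-1.e+00 -8.e-04 -3.e-04] q [ 0.267  0.108 -0.061  1.403 -0.     1.214] F [0.74 0.48 0.28] M [-0.03 -0.03  0.02] open 0.0854
shift tool axes [ 0.     -0.0001  0.0004]
```

{"method": "jog_arm", "body": {"increments": [[[0.04,0,0,0,0],[0.04,0,0,0,0],[0.04,0,0,0,0],[0.03,0,0,0,0],[0.015,0,0,0,0],[0,0,0,0,0],[0,0,0,0,1],[0,0,0,0,1],[0,0,0,0,1],[0,0,0,0,1],[0,0,0,0,1],[0,0,0,0,1]]], "squeeze": 90}}

```text
time: 3.72
tcp_pos: [0.4977, 0.1361, 0.0674]
orientation: [0.63, 0.323, 0.629, -0.323]
wrist_force: [-1.7, -0.2, 5.0]
opening: 0.0334
```

```bash
python3 -c "
from h import *
st([.497,.1355])
c=bot.capture('side');save(cv2.resize(c['color'][140:240,230:330],(600,600),interpolation=cv2.INTER_CUBIC),'grip')"
```

```text
t 3.73 tcp [0.4977 0.1361 0.0674] yaw 35.64 tilt [-1.0e+00  1.7e-03  7.0e-04] q [ 0.267  0.16  -0.365  1.045 -0.     1.216] F [-1.66 -0.22  5.03] M [-0.11  0.21  0.04] open 0.0334
shift tool axes [-0.     -0.0009  0.0001]
```

View pics/grip.png

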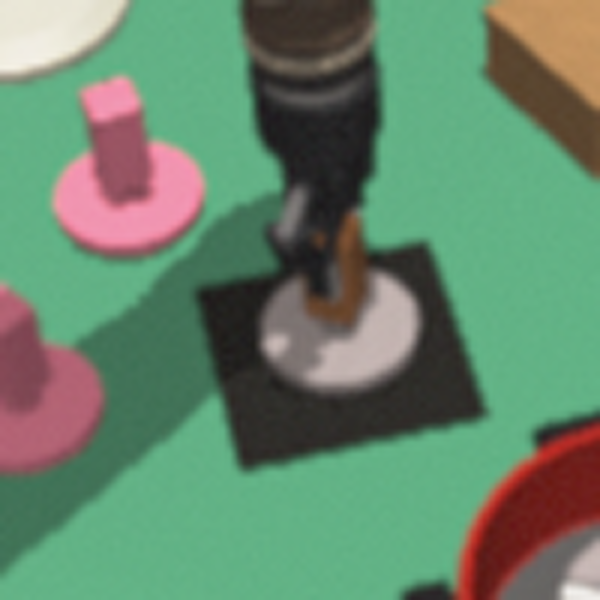

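Picture: the fingers hold the handle (about (330,250) in the crop), foot flat on the mat; opening 33.4 mm fits 34 mm. Now lift and carry over the plate.

{"method": "jog_arm", "body": {"increments": [[[-0.01,0,0,0,1],[-0.03,0,0,0,1],[-0.04,0,0,0,1],[-0.04,0,0,0,1],[0,-0.0224,0.0328,0,1],[0,-0.0224,0.0328,0,1],[0,-0.0224,0.0328,0,1],[0,-0.0224,0.0328,0,1],[0,-0.0224,0.0328,0,1],[0,-0.0224,0.0328,0,1],[0,-0.0224,0.0328,0,1],[0,-0.0224,0.0328,0,1],[0,0,0,-7.2,1],[0,0,0,-7.1,1],[0,0,0,0,1],[0,0,0,0,1]]]}}

```text
time: 5.78
tcp_pos: [0.5041, -0.1815, 0.1861]
orientation: [0.664, 0.243, 0.664, -0.243]
wrist_force: [1.0, 0.4, -4.2]
opening: 0.0329
```

```bash
python3 - <<'E'
from h import *
st([.505,-.1815])
s=bot.sense();x=s["tcp_pos"]
def fitc(p):
    A=np.c_[2*p[:,:2],np.ones(len(p))];v=np.linalg.lstsq(A,(p[:,:2]**2).sum(1),rcond=None)[0];return v[:2].round(4),np.sqrt(v[2]+v[:2]@v[:2]).round(4)
for n in("top","side"):
    c=bot.capture(n);P=cloud(c);z0=x[2]-.0634+.018
    m=(np.hypot(P[...,0]-x[0],P[...,1]-x[1])<.06)&(abs(P[...,2]-z0)<.006)
    f=P[m];h=cv2.convexHull(f[:,:2].astype(np.float32))[:,0]
    print(n,m.sum(),np.median(f[:,2]),z0,"enc",cv2.minEnclosingCircle(h),"fit",fitc(h))
    X=f-f.mean(0);print(" slope",np.linalg.lstsq(np.c_[f[:,:2],np.ones(len(f))],f[:,2],rcond=None)[0].round(3))
    save(cv2.resize(c["color"][140:260,290:450],(800,600),interpolation=cv2.INTER_CUBIC),"hover_"+n)
E
```

```text
t 5.78 tcp [ 0.5041 -0.1815  0.1861] yaw 49.82 tilt [-1.e+00 -2.e-04 -7.e-04] q [-0.346  0.15  -0.11   1.311  0.     0.356] F [ 1.03  0.39 -4.22] M [ 0.03 -0.04  0.01] open 0.0329
shift tool axes [-0.      0.0006  0.0007]
top 214 0.14125000776728402 0.14069561037089826 enc ((0.5001035928726196, -0.153120219707489), 0.03954678028821945) fit (array([ 0.5018, -0.1551]), np.float64(0.0293))
 slope [0.004 0.008 0.14 ]
side 489 0.14003699648814805 0.14069561037089826 enc ((0.5020793676376343, -0.18219837546348572), 0.05191367119550705) fit (array([ 0.503 , -0.1824]), np.float64(0.0496))
 slope [-0.003  0.002  0.142]
```

View pics/hover_side.png

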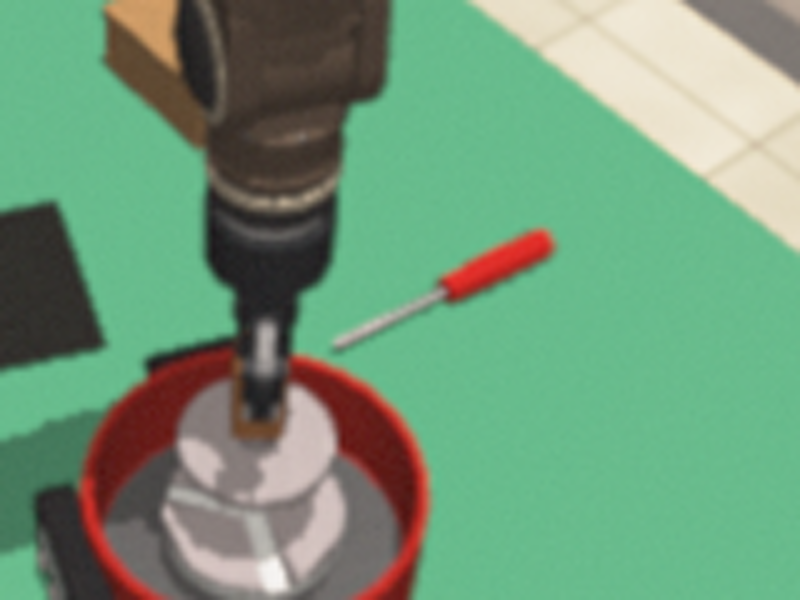

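The side view shows the tool hanging level above the plate, foot (260,440) over the disc. I'll nudge it +1.5 mm in x and come down close.

{"method": "jog_arm", "body": {"increments": [[[0,0.001,0.0011,0,1],[0.02,0,0,0,1],[0.02,0,0,0,1],[0.012,0,0,0,1],[0.005,0,0,0,1],[0.002,0,0,0,1],[0,0,0,0,1],[0,0,0,0,1]]]}}

```text
time: 6.88
tcp_pos: [0.5061, -0.1818, 0.1279]
orientation: [0.665, 0.242, 0.664, -0.242]
wrist_force: [0.9, 0.5, -4.2]
opening: 0.033
```

{"method": "jog_arm", "body": {"increments": [[[0.001,0,0,0,1],[0.001,0,0,0,1],[0.001,0,0,0,1],[0.0005,0,0,0,1],[0,0,0,0,1]]]}}

```text
time: 7.5
tcp_pos: [0.5057, -0.1816, 0.1237]
orientation: [0.664, 0.242, 0.664, -0.242]
wrist_force: [-0.7, 0.4, -5.7]
opening: 0.0332
```

```bash
python3 -c "
from h import *
st([.505,-.1815])"
```

```text
t 7.5 tcp [ 0.5057 -0.1816  0.1237] yaw 49.93 tilt [-1.e+00 -1.e-04 -1.e-04] q [-0.345  0.17  -0.224  1.177 -0.     0.355] F [-0.7   0.36 -5.69] M [-0.06 -0.02 -0.06] open 0.0332
shift tool axes [ 0.     -0.0004 -0.0006]
```

{"method": "jog_arm", "body": {"increments": [[[0.0005,0,0,0,1],[0.0005,0,0,0,1],[0,0,0,0,1]]]}}

```text
time: 7.88
tcp_pos: [0.5059, -0.1817, 0.1232]
orientation: [0.664, 0.242, 0.664, -0.242]
wrist_force: [-0.4, -0.3, -0.6]
opening: 0.0332
```

{"method": "jog_arm", "body": {"increments": [[[0.0005,0,0,0,1],[0.0005,0,0,0,1],[0,0,0,0,1]]]}}

```text
time: 8.25
tcp_pos: [0.5058, -0.1817, 0.1219]
orientation: [0.664, 0.242, 0.664, -0.242]
wrist_force: [0.4, 0.1, -0.3]
opening: 0.0328
```

{"method": "jog_arm", "body": {"increments": [[[0.0005,0,0,0,1],[0,0,0,0,1]]]}}

```text
time: 8.5
tcp_pos: [0.5059, -0.1817, 0.1213]
orientation: [0.664, 0.242, 0.664, -0.242]
wrist_force: [0.0, -0.2, 0.5]
opening: 0.0329
```

Contact with about 4.7 N push. Now turn toward the first candidate alignment (15°).

{"method": "jog_arm", "body": {"increments": [[[0,0,0,4,1],[0,0,0,4,1],[0,0,0,3,1],[0,0,0,2,1],[0,0,0,1.5,1],[0,0,0,0,1]]]}}

```text
time: 9.25
tcp_pos: [0.506, -0.1817, 0.1214]
orientation: [0.629, 0.324, 0.628, -0.324]
wrist_force: [0.7, 0.1, 0.0]
opening: 0.0328
```

{"method": "jog_arm", "body": {"increments": [[[0,0,0,2,1],[0,0,0,2,1],[0,0,0,0,1]]]}}

```text
time: 9.62
tcp_pos: [0.5058, -0.1817, 0.1213]
orientation: [0.617, 0.346, 0.617, -0.346]
wrist_force: [1.2, 0.1, -0.1]
opening: 0.0327
```

{"method": "jog_arm", "body": {"increments": [[[0,0,0,5,1],[0,0,0,5,1],[0,0,0,5,1],[0,0,0,4,1],[0,0,0,3,1],[0,0,0,2,1],[0,0,0,2,1],[0,0,0,0,1]]]}}

```text
time: 10.62
tcp_pos: [0.5056, -0.1816, 0.1212]
orientation: [0.523, 0.476, 0.523, -0.476]
wrist_force: [-0.9, 0.5, 0.8]
opening: 0.0331
```

```bash
python3 -c "
from h import *
st([.505,-.1815])"
```

```text
t 10.62 tcp [ 0.5056 -0.1816  0.1212] yaw 5.42 tilt [-1.e+00 -2.e-04 -1.e-04] q [-0.345  0.171 -0.228  1.172 -0.     1.131] F [-0.92  0.47  0.78] M [-0.02  0.08  0.04] open 0.0331
shift tool axes [ 0.     -0.0006 -0.0002]
```

{"method": "jog_arm", "body": {"increments": [[[0,0,0,2,1],[0,0,0,1,1],[0,0,0,0,1]]]}}

```text
time: 11.0
tcp_pos: [0.5058, -0.1817, 0.1213]
orientation: [0.51, 0.489, 0.51, -0.489]
wrist_force: [-0.1, 0.4, -0.6]
opening: 0.033
```

{"method": "jog_arm", "body": {"increments": [[[0,0,0,5,1],[0,0,0,5,1],[0,0,0,5,1],[0,0,0,4,1],[0,0,0,4,1],[0,0,0,2,1],[0,0,0,2,1],[0,0,0,0,1]]]}}

```text
time: 12.0
tcp_pos: [0.5054, -0.1815, 0.1207]
orientation: [-0.382, -0.595, -0.382, 0.595]
wrist_force: [-0.5, -0.2, -4.5]
opening: 0.0334
```

Dropped in at about yaw -25 (push fell to 0). Check pose, then lower until the foot bears.

{"method": "jog_arm", "body": {"increments": [[[0.001,0,0,0,1],[0.001,0,0,0,1],[0.001,0,0,0,1],[0.0005,0,0,0,1],[0,0,0,0,1]]]}}

```text
time: 12.62
tcp_pos: [0.5057, -0.1817, 0.1177]
orientation: [-0.382, -0.595, -0.382, 0.595]
wrist_force: [0.9, 0.1, -5.2]
opening: 0.0331
```

```bash
python3 -c "
from h import *
st([.505,-.1815])"
```

```text
t 12.62 tcp [ 0.5057 -0.1817  0.1177] yaw -24.57 tilt [-1.e+00 -1.e-04  0.e+00] q [-0.345  0.173 -0.234  1.164 -0.     1.655] F [ 0.91  0.11 -5.16] M [-0.01 -0.01  0.01] open 0.0331
shift tool axes [ 0.     -0.0007  0.0002]
```

{"method": "jog_arm", "body": {"increments": [[[0.001,0,0,0,1],[0.001,0,0,0,1],[0.001,0,0,0,1],[0,0,0,0,1]]]}}

```text
time: 13.12
tcp_pos: [0.5059, -0.1817, 0.1151]
orientation: [0.382, 0.595, 0.382, -0.595]
wrist_force: [-0.8, -0.3, 0.7]
opening: 0.033
```

```bash
python3 -c "
from h import *
st([.505,-.1815])"
```

```text
t 13.12 tcp [ 0.5059 -0.1817  0.1151] yaw -24.57 tilt [-1.e+00  5.e-04 -1.e-04] q [-0.345  0.174 -0.239  1.157  0.     1.655] F [-0.82 -0.31  0.71] M [0.2  0.31 0.04] open 0.033
shift tool axes [-0.     -0.0009  0.0002]
```

{"method": "jog_arm", "body": {"increments": [[[0.001,0,0,0,1],[0.001,0,0,0,1],[0,0,0,0,1]]]}}

```text
time: 13.5
tcp_pos: [0.5059, -0.1817, 0.1129]
orientation: [0.382, 0.595, 0.382, -0.595]
wrist_force: [-1.7, 0.6, 1.4]
opening: 0.0328
```

```bash
cat > chk.py <<'E'
from h import *
import sys
st([.505,-.1815]);x=bot.sense()["tcp_pos"]
def fitc(p):
    A=np.c_[2*p[:,:2],np.ones(len(p))];v=np.linalg.lstsq(A,(p[:,:2]**2).sum(1),rcond=None)[0];return v[:2].round(4),np.sqrt(v[2]+v[:2]@v[:2]).round(4)
for n in("side",):
    c=bot.capture(n);P=cloud(c);z0=x[2]-.0634+.018
    Rr=np.hypot(P[...,0]-x[0],P[...,1]-x[1])
    for lab,m in(("foot",(Rr<.048)&(abs(P[...,2]-z0)<.006)),("ring",(Rr>.0525)&(Rr<.057)&(abs(P[...,2]-z0+.012)<.008))):
        f=P[m];h=cv2.convexHull(f[:,:2].astype(np.float32))[:,0]
        print(n,lab,m.sum(),"z",np.median(f[:,2]).round(4),"exp",z0.round(4),"fit",fitc(h),"plane",np.linalg.lstsq(np.c_[f[:,:2]-x[:2],np.ones(len(f))],f[:,2],rcond=None)[0].round(4))
    save(cv2.resize(c["color"][200:290,290:410],(800,600),interpolation=cv2.INTER_CUBIC),sys.argv[1])
E
python3 chk.py seat
```

```text
t 13.5 tcp [ 0.5059 -0.1817  0.1129] yaw -24.58 tilt [-1.e+00  3.e-04 -0.e+00] q [-0.345  0.175 -0.243  1.153  0.     1.655] F [-1.66  0.61  1.4 ] M [ 0.18  0.35 -0.02] open 0.0328
shift tool axes [-0.     -0.0009  0.0002]
side foot 384 z 0.0665 exp 0.0675 fit (array([ 0.5061, -0.1819]), np.float64(0.0473)) plane [-0.0066 -0.0005  0.0667]
side ring 77 z 0.055 exp 0.0675 fit (array([ 0.5054, -0.182 ]), np.float64(0.056)) plane [0.0157 0.0041 0.0551]
```

View pics/seat.png

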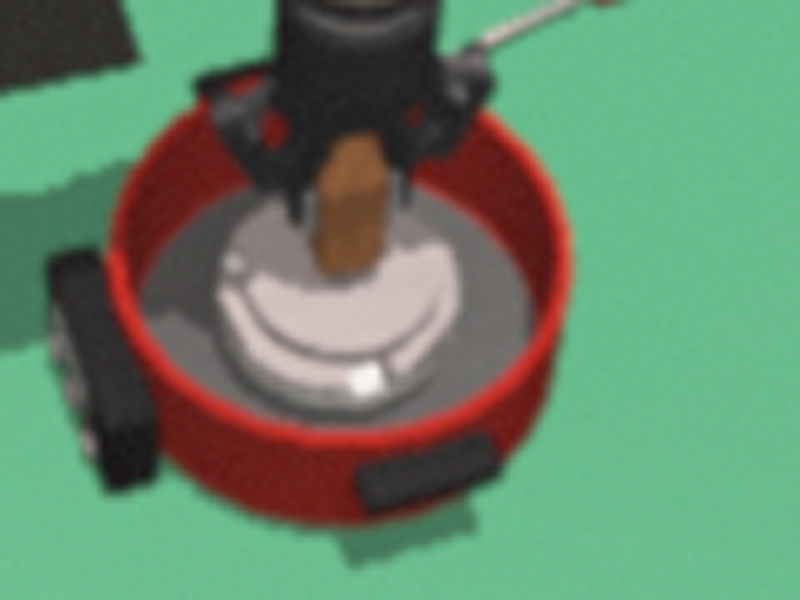

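The picture shows the foot flat on the plate: foot top 11.5 mm above the plate against 12 expected, with ribs in the grooves. A small side force (-1.7 N in x) suggests I am slightly off in +x. I'll ease back 0.7 mm, then press slowly.

{"method": "jog_arm", "body": {"increments": [[[0,-0.0007,0.0001,0,1],[0,0,0,0,1]]]}}

```text
time: 13.8
tcp_pos: [0.5057, -0.1817, 0.1132]
orientation: [0.383, 0.595, 0.382, -0.595]
wrist_force: [0.8, 0.5, 2.2]
opening: 0.0331
```

```bash
python3 -c "
from h import *
st([.505,-.1815])"
```

```text
t 13.8 tcp [ 0.5057 -0.1817  0.1132] yaw -24.57 tilt [-1.0e+00  1.5e-03 -2.0e-04] q [-0.345  0.174 -0.244  1.152  0.     1.655] F [0.78 0.53 2.2 ] M [-0.09 -0.27 -0.03] open 0.0331
shift tool axes [-0.     -0.0007  0.0002]
```

{"method": "jog_arm", "body": {"increments": [[[0.001,0,0,0,1],[0.001,0,0,0,1],[0.001,0,0,0,1],[0.001,0,0,0,1],[0,0,0,0,1]]]}}

```text
time: 14.42
tcp_pos: [0.5056, -0.1817, 0.1091]
orientation: [0.382, 0.595, 0.382, -0.595]
wrist_force: [3.5, -0.9, 4.3]
opening: 0.0329
```

```bash
python3 -c "
from h import *
st([.505,-.1815])"
```

```text
t 14.43 tcp [ 0.5056 -0.1817  0.1091] yaw -24.58 tilt [-1.0e+00  1.2e-03 -1.0e-04] q [-0.345  0.176 -0.251  1.144  0.     1.655] F [ 3.47 -0.88  4.32] M [-0.32 -0.82 -0.01] open 0.0329
shift tool axes [-0.     -0.0006  0.0001]
```

{"method": "jog_arm", "body": {"increments": [[[0,0.0004,0,0,1],[0,0,0,0,1]]]}}

```text
time: 14.68
tcp_pos: [0.5056, -0.1817, 0.1089]
orientation: [0.382, 0.595, 0.382, -0.595]
wrist_force: [2.2, -0.5, 4.0]
opening: 0.0332
```

```bash
python3 -c "
from h import *
st([.505,-.1815])"
```

```text
t 14.68 tcp [ 0.5056 -0.1817  0.1089] yaw -24.58 tilt [-1.e+00  4.e-04 -1.e-04] q [-0.345  0.176 -0.25   1.144  0.     1.655] F [ 2.25 -0.53  4.05] M [-0.22 -0.83  0.02] open 0.0332
shift tool axes [-0.     -0.0007  0.0001]
```

{"method": "jog_arm", "body": {"increments": [[[0,0.0005,0,0,1],[0,0,0,0,1]]]}}

```text
time: 14.92
tcp_pos: [0.5057, -0.1818, 0.1087]
orientation: [-0.382, -0.595, -0.382, 0.595]
wrist_force: [3.6, -0.7, 4.8]
opening: 0.0332
```

```bash
python3 chk.py mid
```

```text
t 14.93 tcp [ 0.5057 -0.1818  0.1087] yaw -24.58 tilt [-1.e+00 -4.e-04 -1.e-04] q [-0.345  0.177 -0.249  1.145  0.     1.655] F [ 3.64 -0.66  4.8 ] M [-0.13 -0.6  -0.04] open 0.0332
shift tool axes [ 0.     -0.0008  0.0001]
side foot 375 z 0.0624 exp 0.0633 fit (array([ 0.5057, -0.1818]), np.float64(0.0468)) plane [-0.0011  0.006   0.0625]
side ring 70 z 0.0504 exp 0.0633 fit (array([ 0.5055, -0.1818]), np.float64(0.0558)) plane [ 0.0045 -0.0041  0.0504]
```

Level and flush (foot plane slope under 0.4°). I'll continue down slowly.

{"method": "jog_arm", "body": {"increments": [[[0.0007,0,0,0,1],[0.0007,0,0,0,1],[0.0007,0,0,0,1],[0.0007,0,0,0,1],[0.0007,0,0,0,1],[0.0005,0,0,0,1],[0,0,0,0,1]]]}}

```text
time: 15.85
tcp_pos: [0.5058, -0.1817, 0.105]
orientation: [0.382, 0.595, 0.382, -0.595]
wrist_force: [0.8, 0.0, 7.8]
opening: 0.033
```

{"method": "jog_arm", "body": {"increments": [[[0.0005,0,0,0,1],[0.0005,0,0,0,1],[0.0005,0,0,0,1],[0,0,0,0,1]]]}}

```text
time: 16.35
tcp_pos: [0.5058, -0.1817, 0.1036]
orientation: [0.382, 0.595, 0.382, -0.595]
wrist_force: [1.0, 0.0, 7.3]
opening: 0.033
```

```bash
python3 -c "
from h import *
st([.505,-.1815])"
```

```text
t 16.35 tcp [ 0.5058 -0.1817  0.1036] yaw -24.57 tilt [-1.e+00  0.e+00 -1.e-04] q [-0.345  0.179 -0.258  1.133  0.     1.655] F [0.95 0.01 7.26] M [ 0.1  -0.18  0.04] open 0.033
shift tool axes [-0.     -0.0008  0.0001]
```

Push about 12 N; side force now negligible. The stop should be close.

{"method": "jog_arm", "body": {"increments": [[[0.0005,0,0,0,1],[0.0005,0,0,0,1],[0,0,0,0,1]]]}}

```text
time: 16.73
tcp_pos: [0.5058, -0.1817, 0.1032]
orientation: [0.382, 0.595, 0.382, -0.595]
wrist_force: [-0.9, -0.2, 10.2]
opening: 0.0334
```

{"method": "jog_arm", "body": {"increments": [[[0.0005,0,0,0,1],[0.0005,0,0,0,1],[0,0,0,0,1]]]}}

```text
time: 17.1
tcp_pos: [0.5059, -0.1817, 0.103]
orientation: [0.382, 0.595, 0.382, -0.595]
wrist_force: [-2.3, 1.6, 16.7]
opening: 0.0332
```

On the stop: push about 21 N and TCP no longer descending. Hold a bit over a second.

{"method": "jog_arm", "body": {"increments": [[[0.0003,0,0,0,1],[0,0,0,0,1],[0,0,0,0,1],[0,0,0,0,1],[0,0,0,0,1],[0,0,0,0,1],[0,0,0,0,1],[0,0,0,0,1],[0,0,0,0,1],[0,0,0,0,1],[0,0,0,0,1]]]}}

```text
time: 18.48
tcp_pos: [0.5059, -0.1817, 0.103]
orientation: [0.383, 0.595, 0.382, -0.595]
wrist_force: [-3.1, 1.7, 18.2]
opening: 0.0334
```

```bash
python3 chk.py bottom
```

```text
t 18.48 tcp [ 0.5059 -0.1817  0.103 ] yaw -24.57 tilt [-1.0e+00  1.4e-03 -3.0e-04] q [-0.345  0.179 -0.26   1.13   0.     1.655] F [-3.05  1.71 18.22] M [0.53 0.82 0.04] open 0.0334
shift tool axes [-0.     -0.0009  0.0001]
side foot 374 z 0.057 exp 0.0576 fit (array([ 0.5061, -0.1822]), np.float64(0.0473)) plane [ 0.002  -0.0021  0.057 ]
side ring 77 z 0.0455 exp 0.0576 fit (array([ 0.5055, -0.1818]), np.float64(0.056)) plane [0.0157 0.0266 0.0455]
```

Plate measured at 45.5 mm (46 expected on the stop), level. Lift off gently and carry back.

{"method": "jog_arm", "body": {"increments": [[[-0.002,0,0,0,1],[-0.003,0,0,0,1],[-0.004,0,0,0,1],[-0.005,0,0,0,1],[-0.006,0,0,0,1],[-0.01,0,0,0,1],[-0.025,0,0,0,1],[-0.033,0,0,0,1],[0,0,0,0,1],[0,-0.01783,-0.03496,0,1],[0,-0.01783,-0.03496,0,1],[0,-0.01783,-0.03496,0,1],[0,-0.01783,-0.03496,0,1],[0,-0.01783,-0.03496,0,1],[0,-0.01783,-0.03496,0,1],[0,-0.01783,-0.03496,0,1],[0,-0.01783,-0.03496,0,1],[0,0,0,0,1]]]}}

```text
time: 20.78
tcp_pos: [0.4913, 0.1338, 0.1868]
orientation: [-0.383, -0.593, -0.384, 0.595]
wrist_force: [-0.4, -0.5, -4.6]
opening: 0.0332
```

```bash
python3 -c "
from h import *
st([.4925,.1318])"; sed -i 's/\[200:290,290:410\]/[130:250,210:370]/' chk.py; python3 chk.py overmat
```

```text
t 20.77 tcp [0.4913 0.1338 0.1868] yaw -24.36 tilt [-1.     -0.0028  0.0017] q [ 0.266  0.102 -0.164  1.308  0.     2.262] F [-0.37 -0.49 -4.59] M [-0.06  0.02  0.02] open 0.0332
shift tool axes [-0.      0.0019  0.0013]
t 20.77 tcp [0.4913 0.1338 0.1868] yaw -24.36 tilt [-1.     -0.0028  0.0017] q [ 0.266  0.102 -0.164  1.308  0.     2.262] F [-0.37 -0.49 -4.59] M [-0.06  0.02  0.02] open 0.0332
shift tool axes [1.000e-04 1.425e-01 2.815e-01]
side foot 305 z 0.1405 exp 0.1414 fit (array([0.4912, 0.1331]), np.float64(0.0471)) plane [-0.0027 -0.0038  0.1405]Traceback (most recent call last):
  File "chk.py", line 10, in <module>
    f=P[m];h=cv2.convexHull(f[:,:2].astype(np.float32))[:,0]
             ~~~~~~~~~~~~~~~~~~~~~~~~~~~~~~~~~~~~~~~~~~^^^^^
TypeError: 'NoneType' object is not subscriptable
```

{"method": "jog_arm", "body": {"increments": [[[0,0.0012,0.001,0,1],[0.03,0,0,0,1],[0.035,0,0,0,1],[0.03,0,0,0,1],[0.015,0,0,0,1],[0.005,0,0,0,1],[0.001,0,0,0,1],[0,0,0,0,1],[0,0,0,0,1]]]}}

```text
time: 21.95
tcp_pos: [0.4937, 0.1306, 0.0738]
orientation: [0.382, 0.595, 0.382, -0.594]
wrist_force: [0.4, 0.8, -3.8]
opening: 0.0329
```

```bash
python3 -c "
from h import *
st([.4925,.1318])"
```

```text
t 21.95 tcp [0.4937 0.1306 0.0738] yaw -24.57 tilt [-1.0e+00  1.2e-03 -9.0e-04] q [ 0.259  0.146 -0.366  1.057 -0.     2.258] F [ 0.4   0.8  -3.81] M [ 0.06 -0.02  0.01] open 0.0329
shift tool axes [-0.     -0.0016 -0.0006]
```

{"method": "jog_arm", "body": {"increments": [[[0.0008,0,0,0,1],[0.0008,0,0,0,1],[0.0008,0,0,0,1],[0,0,0,0,1]]]}}

```text
time: 22.45
tcp_pos: [0.4931, 0.1304, 0.0705]
orientation: [-0.382, -0.595, -0.382, 0.595]
wrist_force: [0.5, -0.4, -5.7]
opening: 0.0333
```

{"method": "jog_arm", "body": {"increments": [[[0,-0.0007,-0.0011,0,1],[0.001,0,0,0,1],[0.001,0,0,0,1],[0.0008,0,0,0,1],[0,0,0,0,1],[0,0,0,0,1]]]}}

```text
time: 23.2
tcp_pos: [0.493, 0.1317, 0.0678]
orientation: [0.382, 0.595, 0.382, -0.595]
wrist_force: [-0.6, 0.3, -4.8]
opening: 0.0331
```

{"method": "jog_arm", "body": {"increments": [[[0.0005,0,0,0,1],[0.0003,0,0,0,1],[0,0,0,0,1]]]}}

```text
time: 23.58
tcp_pos: [0.4931, 0.1318, 0.0675]
orientation: [0.382, 0.595, 0.382, -0.595]
wrist_force: [-2.3, 0.2, 0.4]
opening: 0.0331
```

```bash
python3 -c "
from h import *
st([.4925,.1318])"
```

```text
t 23.57 tcp [0.4931 0.1318 0.0675] yaw -24.58 tilt [-1.e+00  4.e-04 -4.e-04] q [ 0.261  0.151 -0.375  1.044  0.     2.261] F [-2.3   0.21  0.41] M [-0.07  0.46 -0.03] open 0.0331
shift tool axes [-0.     -0.0006  0.0002]
```

Tool is on the mat (contact). Release and rise straight up.

{"method": "jog_arm", "body": {"increments": [[[0,0,0,0,0.5],[0,0,0,0,0.3],[0,0,0,0,0],[0,0,0,0,0],[0,0,0,0,0],[0,0,0,0,0],[-0.01,0,0,0,0],[-0.03,0,0,0,0],[-0.04,0,0,0,0],[-0.05,0,0,0,0],[-0.04,0,0,0,0],[-0.03,0,0,0,0],[0,0,0,0,0],[0,0,0,0,0]]]}}

```text
time: 25.32
tcp_pos: [0.4928, 0.1317, 0.2666]
orientation: [-0.382, -0.595, -0.382, 0.595]
wrist_force: [0.4, 0.2, -0.9]
opening: 0.0857
```

```bash
python3 - <<'E'
from h import *
st()
for n in("side","top"):
    c=bot.capture(n);P=cloud(c);C=c["color"].astype(int);X,Y,Z=P[...,0],P[...,1],P[...,2]
    R=np.hypot(X-.493,Y-.132)
    f=P[(R<.075)&(Z>.012)&(Z<.03)];print(n,"foot",cv2.minEnclosingCircle(f[:,:2].astype(np.float32)),np.median(f[:,2]),len(f))
    h=P[(R<.06)&(Z>.095)&(Z<.125)];print(" handle",len(h), len(h) and (h.mean(0),cv2.minAreaRect(h[:,:2].astype(np.float32))))
    R=np.hypot(X-.5055,Y+.182);p=P[(R<.055)&(Z>.03)&(Z<.075)];print(" plate z",np.median(p[:,2]),len(p))
    save(c["color"],"end_"+n)
E
```

```text
t 25.32 tcp [0.4928 0.1317 0.2666] yaw -24.58 tilt [-1.e+00 -3.e-04  3.e-04] q [ 0.261  0.101  0.009  1.48  -0.     2.261] F [ 0.37  0.16 -0.87] M [-0.01  0.06 -0.01] open 0.0857
side foot ((0.49510443210601807, 0.13171593844890594), 0.05419238656759262) 0.020465576558478915 345
 handle 82 (array([0.49145816, 0.12731563, 0.10562456]), ((0.4924831986427307, 0.12915273010730743), (0.03737102076411247, 0.034137725830078125), 63.18429946899414))
 plate z 0.05800384478923282 709
top foot ((0.49932751059532166, 0.10366708040237427), 0.04241342470049858) 0.02284537261782149 163
 handle 0 0
 plate z 0.05934321024464151 862
```

View pics/end_side.png

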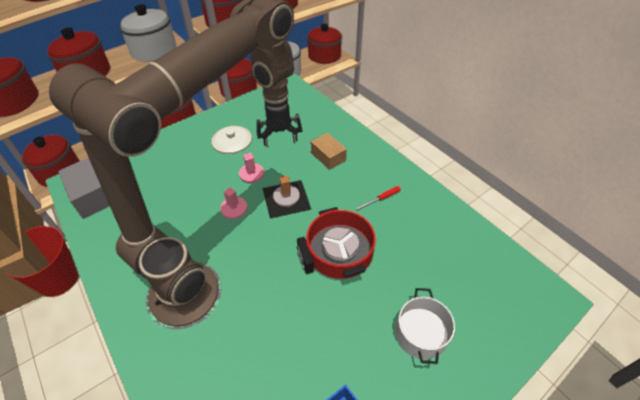

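The end view shows the tool standing upright on the mat (286,192), the plate sprung back up, and the bystanders at the same pixels as at the start. Handing in.

```bash
python3 -c "
from workcell import bot
print(bot.sign_off())"
```

```text
the job is handed in; nothing more can be done
None
```

The heater plate check is done and handed in at about 25 s of the 58 s allowed.

- **Seating:** I set the tool on the plate and turned it under about 4.5 N. At the third candidate angle the ribs dropped in and the push fell to zero. The foot then measured flush on the plate.
- **Pressing:** I pressed slowly until the downward movement stopped, with about 21 to 22 N of push. The plate measured 45.5 mm, against 46 mm expected on the stop. I held it there for about 1.3 s.
- **Return:** The tool stands upright on the mat, which I measured as centred at about (0.492, 0.132). I set it down with the gripper at (0.493, 0.132). The plate sprang back up. In the side view the bystanders look unmoved; I did not measure them.

**Checks that were off:**
- **Side forces:** They reached about 3.6 N during seating and pressing, and about 3 N on the stop. That suggests the tool sat up to about 1 mm off the plate's centre.
- **Plate ring slope:** The last depth fit of the visible plate ring, from only 77 pixels, gave about 1.8°. The foot itself measured level to about 0.2°.
- **Top camera:** At the end the arm blocked its view of the tool, so the final placing rests on the side camera and the arm pose. The side camera put the foot at (0.495, 0.132), about 2 mm from where the gripper set it down.

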